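# Bearing ball, untouched, to the inspection camera

## Robot

A 6-joint arm with a two-finger parallel gripper is mounted at the origin on a cart in front of the work surface, level with it; the furniture and walls round the work are solid. World frame = base frame: x ahead of the robot, y to its left, z up, the work surface at z = 0. Lengths are in mm, angles in rad, forces in N, time in s.
With the tool pointing down it reaches from about 400 to 925 mm from the base axis. Payload 12.5 kg.
Tool frame: the origin (TCP) lies on the mounting face of the last link; the fingertips stand 190 mm ahead of it and the grasp point (between the pads) lies 171 mm ahead of it; z points along the fingers, y is the line along which they close (so a half turn about z gives the same grasp; the last joint's range is limited). The gripper opens to 95 mm and grips with 3 to 60 N. Pads are 20 mm wide; open, the fingers measure 119 mm over their backs; the gripper's body (75 mm by 180 mm) begins 59 mm behind the grasp point.
Start: joints at [-1.256, 0.491, 1.559, -0, 1.092, -0.106], TCP at [255.325, -570.468, 404.761] pointing down, gripper open.
Joint ranges: [-3.1, 3.1], [-0.84, 2.19], [0.05, 2.79], [-1.13, 4.28], [0.06, 2.93], [-2.69, 2.69]. Speed limits (rad/s): [2.22, 2.22, 2.79, 3.14, 3.14, 3.14].

## Interface

Orientations are given as [roll, pitch, yaw] about the fixed x, y, z axes, in that order (R = Rz(yaw) Ry(pitch) Rx(roll)).
In Python, from cell import env gives the robot as it stands.
- The arm moves only by the tool carry_out, never from a script. Its argument "series" is a list of rows, each a list of 5 numbers: the shift along the tool's x, y, z in m, then the turn about the tool's z in degrees, then the opening, from 0 (shut) to 1 (fully open). A call has 1 to 20 rows; each row is the pose to reach, as a shift and turn from the pose commanded when the call began, along the tool's axes at that moment; what a row does not reach only later rows make up. A row lasts 1/8 s, in which the tool goes at most 62.5 mm and 10.7 degrees, less where a joint would pass 70% of its speed; a pose out of reach is approached as far as the arm can. A call with a gripper value outside its range is refused whole. The fingers move at their own pace and stop on an object; the grip force is fixed at half the most. Time passes only in rows, so rows that repeat a pose let the fingers close. It gives the time, the measured TCP pose, the force, the opening and the grip force at its end, in the units of the state.
- env.state(): the state, without advancing time (a new reading comes with each control period).
- env.read_camera(name): name is "scene" or "top"; returns (picture, depth): 420x560x3 uint8, red, green, blue; 420x560 float32, mm along the optical axis (not along the pixel's ray), 0 where there is no reading.
- env.get_calibration(name): a dict with "intrinsics" (3x3 intrinsics, pixels), "cam_to_world" (4x4, takes a point from camera to world coordinates). Camera axes: x right, y up, looking along -z (the intrinsics and any distortion apply to the point x, -y, -z); pixel columns grow to the right and rows downward; lengths in mm; the calibration is good to about 2 mm. A picture is of the moment at which its call begins. get_calibration takes no time and is no camera call.
- env.job_done(): hands the job in; it is judged then, once.
The state is a dict: "t": time; "joints": joint angles; "qvel": joint speeds; "tau": joint torques, N m; "eef_pos": TCP position; "tcp_rot": TCP orientation; "ft_force": force on the tool from outside, world axes, zero at the start; "moment": the same for the moment, N m; "opening": opening from 0.0 (shut) to 1.0 (fully open); "grip_force": force on a finger pad.
Only numpy, scipy, OpenCV 4.12 (cv2) and the standard library are available. Lean on these libraries where they do the work, as an engineer would, in place of code of your own. Each camera call takes 0.05 s, during which the arm holds its last target. There are 200 camera calls.

## Task

Show the bearing ball to the ball-headed camera standing straight ahead without the gripper ever touching the ball: take the black-handled scoop it lies in, tip it slowly so the ball rolls gently off the open nose into the round metal dish standing on the desk, and lay the scoop back down on the desk the right way up. Then take the dish by its handle, lift it clear of the desk, and in the air turn it level through a quarter turn so that its handle (and the hand on it) points straight away from the camera, the ball staying at rest in the middle of the dish all the while. Finish still holding the dish, level and motionless, with the ball in the middle of the camera's view about 20 cm in front of the lens; leave the camera and everything else on the desk alone.

Things in the scene. Friction and masses are not known exactly. Their poses are not given: they have to be found in the camera images.
- dish: Round aluminium dish, 113 mm wide, 27 high, 0.16 kg, loose. Origin: centre of underside, z up. Floor a shallow cone rising outward at 10 deg from 4 mm above the underside to 11.5 at radius 42, then flared rim to radius 54, 26 high. Straight handle along its -x, 51 to 109 mm from the centre, 12 mm wide, 14 to 26 mm above the underside (grip at 85); it starts pointing to the robot's right.
- dish_seat (a point): Where the ball's centre is when it rests in the middle of the dish: 16 mm above the centre of the dish's underside; axes as the dish.
- scoop: Sheet-steel ball scoop, 0.17 kg, loose, holding the ball. Origin: at desk level under the trough's middle, z up, +x to the open nose. Trough x -45 to +45 mm, 36 wide (31 inside), sides 19 high, back wall 32; floor climbs at 7.4 deg from 3 mm at the back to 15 at the nose (ball stays until tipped more); foot under x +10. Black bar handle x -57 to -121, 14 wide, z 17 to 31 (grip at -85).
- scoop_nose (a point): Middle of the open nose's lip, on the trough floor: scoop x = +45 mm, 15 mm above the underside; axes as the scoop.
- ball_center (a point): Centre of the plain steel bearing ball, 24 mm across, 0.056 kg. Loose; starts in the scoop against the back wall.
- camera: Glossy ball-headed camera on a tall thin stem with a round foot 132 mm across, 442 mm high overall, fixed on the far part of the desk. Origin: centre of the foot's underside, z up. It looks along its own -x (towards the robot's side), seen from above.
- lens (a point): Front of the lens, about 0.38 m above the desk, 43 mm in front of the stem. Its axes tilt with the head: the camera looks along this point's -x, 26 to 34 degrees below the level (different each time).
- tape: Roll of black tape 100 mm across, 19 mm high, lying flat on the 2 mm bench mat, bystander. Origin: centre of its underside.
- meter: Hand multimeter 160 x 83 x 47 mm lying on its back, bystander. Origin: centre of its underside.
- ball: The same ball as a body; its origin lies on its surface and turns with it as it rolls, so use ball_center.

How it is judged:
By the outcome, as a careful person would: the job done as asked, in the order asked, and still so for the second after the job is handed in, while the arm keeps its last pose, push and grip.
It also fails if it takes over 72 s, if anything falls off the work surface, if the arm or the gripper's body presses on something with over 40 N, if the wrist force passes 120 N, or if a joint passes its speed limit or range.

## Working session

There is one attempt and no reset: what is moved stays moved. The work goes in short steps, Python scripts to look and compute and a tool call to move; the robot and the scene stay as the last step left them, time stands still between calls to the robot, and variables do not carry over. Pictures are saved under pics/ and viewed, at most 11 in all, crops included, and the job is handed in when it is done.

Besides the shell and the picture viewer there is one more tool, called after ">>>" as name(argument=value, ...), one argument or row to a line, values as JSON. carry_out: Moves the arm, as the interface text tells. Its arguments: {"type":"object","properties":{"series":{"type":"array","items":{"type":"array","items":{"type":"number"}}}},"required":["series"]}

```bash
ls; mkdir -p pics; cat > h.py <<'E'
import numpy as np, cv2
from cell import env
def grab(n):
    p,d=env.read_camera(n); c=env.get_calibration(n); return p,d,np.array(c["intrinsics"]),np.array(c["cam_to_world"])
def cloud(d,K,T):
    v,u=np.mgrid[:d.shape[0],:d.shape[1]]
    P=np.stack([(u-K[0,2])*d/K[0,0],-(v-K[1,2])*d/K[1,1],-d],-1)
    return P@T[:3,:3].T+T[:3,3]
def px(w,K,T):
    c=(np.asarray(w,float)-T[:3,3])@T[:3,:3]; return np.array([K[0,2]+K[0,0]*c[...,0]/-c[...,2],K[1,2]-K[1,1]*c[...,1]/-c[...,2]]).T
E
python3 - <<'E'
from h import *
print(env.state()); print(env.get_calibration("top"))
for n in("top","scene"):
    p,d,K,T=grab(n); np.savez(f"pics/{n}0.npz",p=p,d=d,K=K,T=T)
    cv2.imwrite(f"pics/{n}0.png",cv2.cvtColor(p,cv2.COLOR_RGB2BGR)); print(K,T)
E
```

```text
pics
{'t': 0.0, 'joints': array([-1.25559734e+00,  4.91538065e-01,  1.55944753e+00, -9.50424886e-06,
        1.09168093e+00, -1.05604376e-01]), 'qvel': array([-8.66061081e-04, -4.61146713e-05, -4.40742440e-04,  1.02667175e-03,
       -1.48339752e-03, -6.87532219e-04]), 'tau': array([ 1.18099433e-03, -6.12645435e+01, -2.58179533e+01,  6.93037058e-02,
        4.82398644e-02, -1.42106110e-04]), 'eef_pos': array([ 255.31524827, -570.43396431,  404.17564881]), 'tcp_rot': array([-3.14052387e+00, -1.04813044e-04,  4.20807693e-01]), 'ft_force': array([0.66377026, 0.421713  , 0.27262529]), 'moment': array([0.00294054, 0.05382654, 0.01090004]), 'grip_force': 0.0, 'opening': 0.9996854824556477}
{'intrinsics': array([[479.4392145 ,   0.        , 278.52865708],
       [  0.        , 479.4392145 , 208.25774052],
       [  0.        ,   0.        ,   1.        ]]), 'cam_to_world': array([[ 5.46887335e-03,  9.90588686e-01, -1.36763107e-01,
         4.69809311e+02],
       [-9.99926577e-01,  3.93823265e-03, -1.14599846e-02,
         1.47553039e+02],
       [-1.08135261e-02,  1.36815739e-01,  9.905374
[... 212 characters left out ...]
          0.           1.        ]] [[ 5.46887335e-03  9.90588686e-01 -1.36763107e-01  4.69809311e+02]
 [-9.99926577e-01  3.93823265e-03 -1.14599846e-02  1.47553039e+02]
 [-1.08135261e-02  1.36815739e-01  9.90537491e-01  1.45853518e+03]
 [ 0.00000000e+00  0.00000000e+00  0.00000000e+00  1.00000000e+00]]
[[481.22710881   0.         271.54670695]
 [  0.         481.22710881 204.97463446]
 [  0.           0.           1.        ]] [[-8.96667558e-01  2.04432013e-01 -3.92676511e-01  1.01993951e+02]
 [-4.42158189e-01 -3.69499354e-01  8.17292092e-01  1.33933966e+03]
 [ 2.19869499e-02  9.06464439e-01  4.21709372e-01  8.54078340e+02]
 [ 0.00000000e+00  0.00000000e+00  0.00000000e+00  1.00000000e+00]]
```

View pics/top0.png

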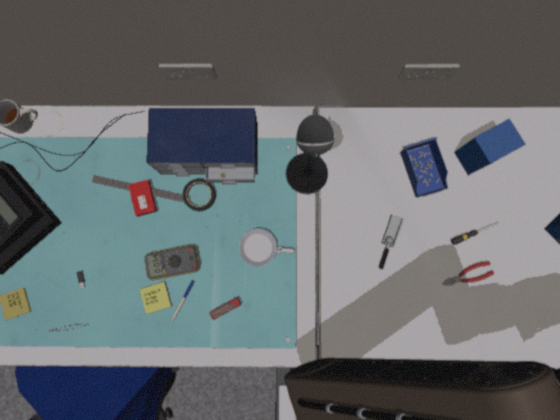

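View pics/scene0.png

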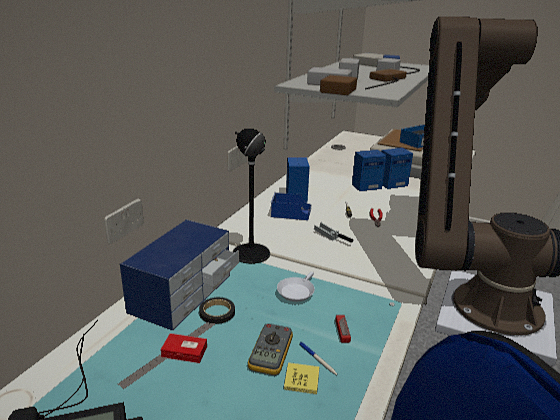

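```bash
python3 - <<'E'
from h import *
z=np.load("pics/top0.npz"); p,d,K,T=[z[k] for k in "pdKT"]
W=cloud(d,K,T)
a=cv2.resize(p[205:280,365:425],None,fx=7,fy=7,interpolation=cv2.INTER_CUBIC)
b=cv2.resize(p[215:280,230:305],None,fx=5,fy=5,interpolation=cv2.INTER_CUBIC)
b=cv2.copyMakeBorder(b,0,a.shape[0]-b.shape[0],0,0,cv2.BORDER_CONSTANT)
cv2.imwrite("pics/crop.png",cv2.cvtColor(np.hstack([a,b]),cv2.COLOR_RGB2BGR))
def cl(r0,r1,c0,c1,lo,hi):
    w=W[r0:r1,c0:c1].reshape(-1,3); return w[(w[:,2]>lo)&(w[:,2]<hi)]
print("desk z near scoop",np.median(cl(205,280,400,425,-20,20)[:,2]), "mat",np.median(cl(270,290,230,300,-20,20)[:,2]))
for nm,c in (("scoop",(205,280,365,425,10,60)),("dish",(215,280,230,305,14,60)),("foot",(145,200,280,335,6,40)),("head",(105,165,290,340,380,480))):
    w=cl(*c); m=w.mean(0); u,s,v=np.linalg.svd(w[:,:2]-m[:2],full_matrices=False)
    q=(w[:,:2]-m[:2])@v.T
    print(nm,len(w),m.round(1),"min",w.min(0).round(),"max",w.max(0).round(),"axis",np.degrees(np.arctan2(v[0,1],v[0,0])).round(1),q.min(0).round(1),q.max(0).round(1))
E
```

```text
desk z near scoop -1.2930879773282413 mat 1.3612507745049243
scoop 391 [ 578.  -168.7   22.3] min [ 487. -221.   10.] max [ 650. -133.   36.] axis 160.0 [-71.2 -19.6] [94.8 39. ]
dish 622 [549.6 216.5  22. ] min [494. 120.  14.] max [605. 281.  36.] axis -96.1 [-65.3 -56.8] [97.1 55.1]
foot 1287 [775.2  82.7  15.1] min [699.  -4.   6.] max [869. 160.  37.] axis -105.7 [-93.8 -91.8] [99.4 95.7]
head 1261 [775.7  80.2 429.1] min [737.  34. 383.] max [837. 123. 446.] axis -175.6 [-61.1 -43. ] [38.6 46.3]
```

View pics/crop.png

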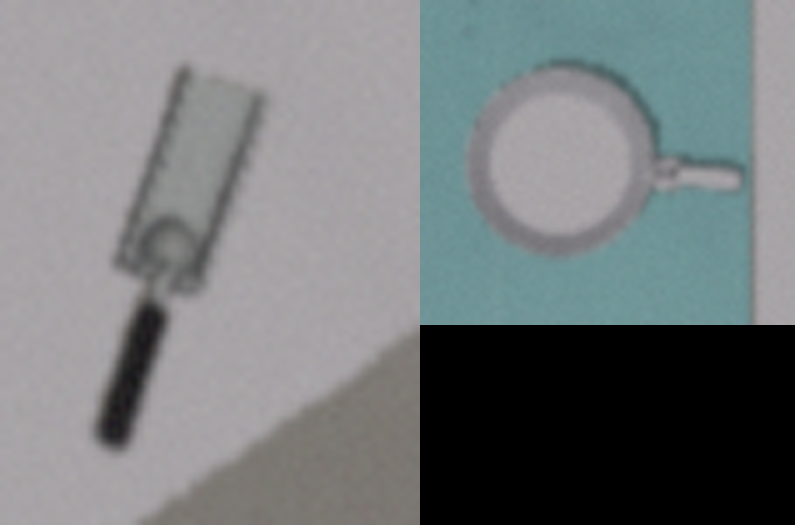

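```bash
cat >> h.py <<'E'
def ray(u,v,z,K,T):
    r=T[:3,:3]@np.array([(u-K[0,2])/K[0,0],-(v-K[1,2])/K[1,1],-1]); o=T[:3,3]
    return o+r*(z-o[2])/r[2]
E
python3 - <<'E'
from h import *
z=np.load("pics/top0.npz"); K,T=z["K"],z["T"]
f=lambda x,y,s,o,h:ray((x+.5)/s-.5+o[0],(y+.5)/s-.5+o[1],h,K,T)
S=dict(nose=f(224,82,7,(365,205),15),ball=f(168,247,7,(365,205),17),hend=f(112,446,7,(365,205),31),hst=f(155,300,7,(365,205),31))
D=dict(c=f(143,161,5,(230,215),28),hend=f(322,178,5,(230,215),28),hst=f(240,173,5,(230,215),28))
for k,v in {**S,**{"d"+k:v for k,v in D.items()}}.items(): print(k,v.round(1))
a=S["nose"]-S["hend"]; print("scoop yaw",np.degrees(np.arctan2(a[1],a[0])),np.hypot(*a[:2]))
a=D["hend"]-D["c"]; print("dish handle dir",np.degrees(np.arctan2(a[1],a[0])),np.hypot(*a[:2]))
W=cloud(z["d"],K,T)
def fit(m):
    w=W[m]; A=np.c_[2*w[:,:2],np.ones(len(w))]; s=np.linalg.lstsq(A,(w[:,:2]**2).sum(1),rcond=None)[0]; return s[:2],np.sqrt(s[2]+s[0]**2+s[1]**2)
# sphere fit for head
m=np.zeros(W.shape[:2],bool); m[105:165,290:340]=1; m&=(W[...,2]>385)&(W[...,2]<480); w=W[m]
A=np.c_[2*w,np.ones(len(w))]; s=np.linalg.lstsq(A,(w**2).sum(1),rcond=None)[0]; print("head sphere",s[:3],np.sqrt(s[3]+s[:3]@s[:3]))
# foot: dark pixels
g=z["p"].max(-1); m=np.zeros_like(m); m[145:200,280:335]=1; m&=(g<70)&(W[...,2]<40); ys,xs=np.nonzero(m)
c,r=cv2.minEnclosingCircle(np.c_[xs,ys].astype(np.float32)); print("foot px",c,r,ray(*c,10,K,T))
E
```

```text
nose [ 646.  -192.9   15. ]
ball [ 574.4 -166.5   17. ]
hend [ 489.5 -137.8   31. ]
hst [ 550.9 -157.4   31. ]
dc [551.1 224.1  28. ]
dhend [541.5 117.4  28. ]
dhst [544.3 166.2  28. ]
scoop yaw -19.408673499868584 166.00225913681038
dish handle dir -95.13259796346433 107.11186877833121
head sphere [784.36680931  78.6237155  398.28117637] 46.130009726817185
foot px (306.4328308105469, 173.1343231201172) 20.451271057128906 [779.33304801  78.97706014  10.        ]
```

>>> carry_out(
  series=[
    [0.02,-0.013,0.0,3,0.7],
    [0.06,-0.04,0.01,8,0.7],
    [0.11,-0.072,0.02,14,0.7],
    [0.16,-0.105,0.03,20,0.7],
    [0.21,-0.138,0.04,26,0.7],
    [0.26,-0.171,0.05,32,0.7],
    [0.31,-0.204,0.06,37,0.7],
    [0.36,-0.237,0.07,41,0.7],
    [0.395,-0.26,0.08,43,0.7],
    [0.412,-0.271,0.09,43.5,0.7],
    [0.4165,-0.2746,0.1,43.5,0.7],
    [0.4165,-0.2746,0.11,43.5,0.7],
    [0.4165,-0.2746,0.13,43.5,0.7],
    [0.4165,-0.2746,0.15,43.5,0.7],
    [0.4165,-0.2746,0.17,43.5,0.7],
    [0.4165,-0.2746,0.17,43.5,0.7],
  ],
)

```text
t: 2.1
eef_pos: [522.7, -150.6, 233.5]
tcp_rot: [-3.142, 0.003, -0.34]
ft_force: [0.3, 0.7, 0.1]
opening: 0.701
grip_force: 0.0
```

>>> carry_out(
  series=[
    [0,0,0.01,0,0.5],
    [0,0,0.02,0,0.4],
    [0,0,0.03,0,0.3],
    [0,0,0.038,0,0.25],
    [0,0,0.038,0,0.2],
    [0,0,0.038,0,0.17],
    [0,0,0.038,0,0.15],
    [0,0,0.038,0,0.14],
    [0,0,0.038,0,0.14],
    [0,0,0.038,0,0.14],
  ],
)

```text
t: 3.35
eef_pos: [523.4, -149.8, 196.9]
tcp_rot: [3.141, -0.0, -0.338]
ft_force: [-1.4, -0.7, 2.8]
opening: 0.146
grip_force: 30.0
```

>>> carry_out(
  series=[
    [0,0,-0.002,0,0.1],
    [0,0,-0.004,0,0.1],
    [0,0,-0.006,0,0.1],
    [0,0,-0.008,0,0.1],
    [0,0,-0.008,0,0.1],
    [0,0,-0.008,0,0.1],
  ],
)

```text
t: 4.1
eef_pos: [523.3, -149.7, 204.7]
tcp_rot: [3.142, 0.0, -0.338]
ft_force: [0.9, -0.5, -2.1]
opening: 0.143
grip_force: 30.0
```

```bash
cat >> h.py <<'E'
def tilt(o,yaw,show=None):
    """mean trough heights along scoop x, from both cameras' depth; o=scoop origin xy"""
    c,s=np.cos(yaw),np.sin(yaw)
    for n in("top","scene"):
        p,d,K,T=grab(n); W=cloud(d,K,T)
        x=(W[...,0]-o[0])*c+(W[...,1]-o[1])*s; y=-(W[...,0]-o[0])*s+(W[...,1]-o[1])*c
        m=(abs(y)<8)&(W[...,2]>-30)&(W[...,2]<170)&(d>0)
        print(n,[(a,round(float(np.median(W[...,2][m&(abs(x-a)<6)])),1),int((m&(abs(x-a)<6)).sum())) for a in range(-42,54,12) if (m&(abs(x-a)<6)).any()])
        if show: cv2.imwrite(f"pics/{show}_{n}.png",cv2.cvtColor(p,cv2.COLOR_RGB2BGR))
E
python3 - <<'E'
from h import *
z=np.load("pics/top0.npz"); W=cloud(z["d"],z["K"],z["T"])
c,s=np.cos(-.339),np.sin(-.339); o=(603.6,-178)
x=(W[...,0]-o[0])*c+(W[...,1]-o[1])*s; y=-(W[...,0]-o[0])*s+(W[...,1]-o[1])*c
print("before",[(a,round(float(np.median(W[...,2][(abs(y)<8)&(abs(x-a)<6)])),1)) for a in range(-42,54,12)])
tilt(o,-.339,"lift"); s=env.state(); print(s["eef_pos"],s["ft_force"],s["moment"])
E
```

```text
before [(-42, 25.8), (-30, 26.4), (-18, 7.7), (-6, 5.5), (6, 9.1), (18, 10.1), (30, 12.0), (42, 10.9)]
top [(6, 18.8, 1), (18, 17.6, 24), (30, 18.6, 21), (42, 19.4, 14)]
scene [(-42, 18.4, 25), (-30, 34.8, 6), (-18, 31.1, 3), (-6, 0.6, 4), (6, -0.5, 2), (18, 1.1, 4), (30, 1.1, 3), (42, -0.4, 7)]
[ 523.31512868 -149.69411457  204.66893158] [ 1.11572848 -0.1874113  -3.23283499] [ 0.05117546  0.1059858  -0.01544361]
```

>>> carry_out(
  series=[
    [0,0,0,0,0.143],
    [0,0,0,0,0.143],
  ],
)

```text
t: 4.45
eef_pos: [523.3, -149.7, 204.7]
tcp_rot: [3.142, 0.0, -0.338]
ft_force: [-0.2, 0.7, -2.2]
opening: 0.145
grip_force: 20.9
```

>>> carry_out(
  series=[
    [0,0,0,0,0.146],
    [0,0,0,0,0.146],
  ],
)

```text
t: 4.7
eef_pos: [523.4, -149.7, 204.8]
tcp_rot: [3.141, -0.0, -0.338]
ft_force: [0.5, -0.0, -0.9]
opening: 0.15
grip_force: 6.1
```

>>> carry_out(
  series=[
    [0,0,0,0,0.149],
    [0,0,0,0,0.149],
  ],
)

```text
t: 4.95
eef_pos: [523.4, -149.7, 204.9]
tcp_rot: [3.141, -0.0, -0.338]
ft_force: [0.1, -0.2, 0.5]
opening: 0.148
grip_force: 0.0
```

```bash
python3 - <<'E'
from h import *
tilt((603.6,-178),-.339); s=env.state(); print(s["t"],s["opening"],s["eef_pos"],s["ft_force"],s["moment"])
E
```

```text
top [(18, 11.2, 19), (30, 12.8, 22), (42, 9.4, 16)]
scene [(-42, 14.2, 18), (-30, 26.6, 7), (-18, 30.9, 1), (6, 15.5, 1), (30, 1.5, 1), (42, 1.6, 1)]
5.05 0.1494675556695737 [ 523.36985578 -149.71265406  204.7974477 ] [ 0.14928323 -0.57595578  0.04397275] [0.06965222 0.06441887 0.05683426]
```

>>> carry_out(
  series=[
    [0,0,0.004,0,0.17],
    [0,0,0.0095,0,0.17],
    [0,0,0.0095,0,0.1],
    [0,0,0.0095,0,0.1],
    [0,0,0.0095,0,0.1],
    [0,0,0.006,0,0.1],
    [0,0,0.0,0,0.1],
    [0,0,-0.008,0,0.1],
    [0,0,-0.018,0,0.1],
    [0,0,-0.028,0,0.1],
    [0,0,-0.038,0,0.1],
    [0,0,-0.048,0,0.1],
    [0,0,-0.054,0,0.1],
    [0,0,-0.057,0,0.1],
    [0,0,-0.057,0,0.1],
  ],
)

```text
t: 6.92
eef_pos: [523.3, -149.7, 261.8]
tcp_rot: [3.142, -0.0, -0.338]
ft_force: [0.3, 0.5, -2.6]
opening: 0.141
grip_force: 30.0
```

>>> carry_out(
  series=[
    [-0.0015,-0.0019,0,-0.1,0.1],
    [-0.006,-0.0074,0,-0.5,0.1],
    [-0.0133,-0.0167,0,-1,0.1],
    [-0.0234,-0.0294,0,-1.8,0.1],
    [-0.036,-0.0451,0,-2.8,0.1],
    [-0.0507,-0.0637,0,-4,0.1],
    [-0.0672,-0.0844,0,-5.3,0.1],
    [-0.0849,-0.1066,0,-6.7,0.1],
    [-0.1038,-0.1304,0,-8.2,0.1],
    [-0.123,-0.1545,0,-9.7,0.1],
    [-0.1422,-0.1786,0,-11.2,0.1],
    [-0.1611,-0.2024,0,-12.7,0.1],
    [-0.1788,-0.2246,0,-14.1,0.1],
    [-0.1953,-0.2453,0,-15.4,0.1],
    [-0.2101,-0.2639,0,-16.6,0.1],
    [-0.2226,-0.2796,0,-17.6,0.1],
    [-0.2327,-0.2923,0,-18.4,0.1],
    [-0.24,-0.3016,0,-18.9,0.1],
    [-0.2445,-0.3071,0,-19.3,0.1],
    [-0.246,-0.309,0,-19.4,0.1],
  ],
)

```text
t: 9.43
eef_pos: [393.8, 223.6, 261.7]
tcp_rot: [3.141, 0.0, 0.001]
ft_force: [-0.1, -0.3, -1.4]
opening: 0.147
grip_force: 30.0
```

```bash
python3 - <<'E'
from h import *
s=env.state(); print(s["t"],s["opening"],s["eef_pos"],s["tcp_rot"],s["ft_force"],s["moment"],s["joints"])
ims=[]
for n in("top","scene"):
    p,d,K,T=grab(n); np.savez(f"pics/{n}1.npz",p=p,d=d,K=K,T=T)
    if n=="scene":
        e=s["eef_pos"]; c=px([e[0]+85,e[1],70],K,T).astype(int); print(c)
    else: c=px([520,223,50],K,T).astype(int)
    a=p[max(c[1]-45,0):c[1]+45,max(c[0]-50,0):c[0]+50]; ims.append(cv2.resize(a,(400,360),interpolation=cv2.INTER_CUBIC))
cv2.imwrite("pics/two1.png",cv2.cvtColor(np.hstack(ims),cv2.COLOR_RGB2BGR))
E
```

```text
9.425 0.14672746656745111 [393.77433561 223.64104718 261.67286062] [3.14146831e+00 4.88839081e-06 5.02936966e-04] [-0.1157172  -0.31968769 -1.4056829 ] [-0.00049383  0.13455572 -0.04964268] [ 3.70493559e-01  4.80676596e-01  2.11458528e+00 -2.19704292e-04
  5.46380313e-01  1.94097467e+00]
[319 281]
```

View pics/two1.png

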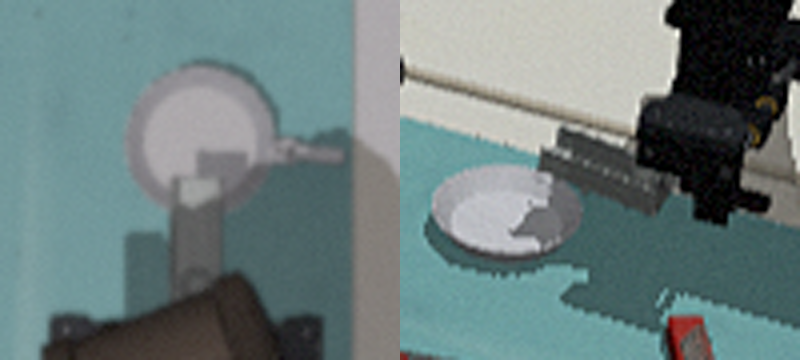

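>>> carry_out(
  series=[
    [0,0.0005,0.003,0,0.1],
    [0,0.0015,0.008,0,0.1],
    [0,0.002,0.014,0,0.1],
    [0,0.003,0.02,0,0.1],
    [0,0.003,0.025,0,0.1],
    [0,0.003,0.028,0,0.1],
    [0,0.003,0.0287,0,0.14],
    [0,0.003,0.0287,0,0.144],
    [0,0.003,0.0287,0,0.144],
  ],
)

```text
t: 10.65
eef_pos: [393.9, 220.5, 233.2]
tcp_rot: [-3.142, -0.0, 0.0]
ft_force: [0.2, 0.7, -2.0]
opening: 0.148
grip_force: 16.1
```

```bash
cat > t.py <<'E'
from h import *
s=env.state(); e=s["eef_pos"]; o=(e[0]+85,e[1])
print(s["t"],"op %.3f gf %.1f"%(s["opening"],s["grip_force"]),e.round(1),s["ft_force"].round(1),s["moment"].round(3))
p,d,K,T=grab("top"); W=cloud(d,K,T); x=W[...,0]-e[0]; y=W[...,1]-e[1]
# left/right wall+floor heights of the trough along x, relative to grasp point
for a in range(96,136,8):
    m=(abs(x-a)<5)&(abs(y)<16)&(W[...,2]>20); print(a,np.percentile(W[...,2][m]-e[2]+171,[10,50,90]).round(1) if m.any() else None,m.sum(),end=" | ")
print()
import sys
p2=grab("scene"); ims=[]
for (q,K,T),c in (((p,K,T),[e[0]+110,e[1],50]),((p2[0],p2[2],p2[3]),[e[0]+110,e[1],50])):
    u=px(c,K,T).astype(int); ims.append(cv2.resize(q[u[1]-36:u[1]+36,u[0]-40:u[0]+40],(400,360),interpolation=cv2.INTER_CUBIC))
cv2.imwrite(f"pics/{sys.argv[1]}.png",cv2.cvtColor(np.hstack(ims),cv2.COLOR_RGB2BGR))
E
python3 t.py tip1
```

```text
10.65 op 0.148 gf 16.1 [393.9 220.5 233.2] [ 0.2  0.7 -2. ] [ 0.047  0.175 -0.01 ]
96 [-16.9 -12.1  -8.1] 42 | 104 [-15.5 -12.1  -9.4] 43 | 112 [-14.2 -11.3   3.4] 34 | 120 [-14.6  -8.9  -4.8] 32 | 128 [-13.3  -8.6  -6.8] 21 |
```

>>> carry_out(
  series=[
    [0,0,0,0,0.1445],
    [0,0,0,0,0.145],
    [0,0,0,0,0.145],
  ],
)

```text
t: 11.12
eef_pos: [393.9, 220.5, 233.1]
tcp_rot: [3.142, -0.0, 0.0]
ft_force: [0.7, -0.3, -1.1]
opening: 0.146
grip_force: 11.1
```

```bash
python3 t.py tip2
```

```text
11.125 op 0.146 gf 11.1 [393.9 220.5 233.1] [ 0.7 -0.3 -1.1] [ 0.032  0.116 -0.009]
96 [-35.8 -32.4 -24.7] 44 | 104 [-38.  -33.5 -18.3] 33 | 112 [-36.6 -32.7 -24.9] 33 | 120 [-35.7 -32.4 -26.8] 30 | 128 [-14.4 -14.4 -14.4] 1 |
```

View pics/tip2.png

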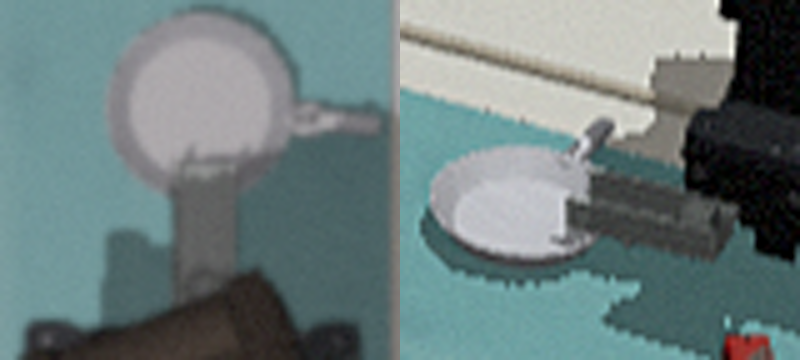

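>>> carry_out(
  series=[
    [0,0,-0.001,0,0.145],
    [0,0,-0.002,0,0.145],
    [0,0,-0.003,0,0.145],
    [0,0,-0.003,0,0.145],
  ],
)

```text
t: 11.72
eef_pos: [393.9, 220.4, 236.1]
tcp_rot: [3.142, -0.0, 0.0]
ft_force: [-0.3, -0.7, -2.2]
opening: 0.148
grip_force: 11.1
```

```bash
python3 t.py tip3
```

```text
11.725 op 0.148 gf 11.1 [393.9 220.4 236.1] [-0.3 -0.7 -2.2] [ 0.063  0.132 -0.031]
96 [-36.8 -33.1 -16.5] 44 | 104 [-39.9 -33.1 -20.3] 34 | 112 [-39.3 -34.5 -29.7] 33 | 120 [-39.6 -35.9 -31.5] 31 | 128 None 0 |
```

View pics/tip3.png

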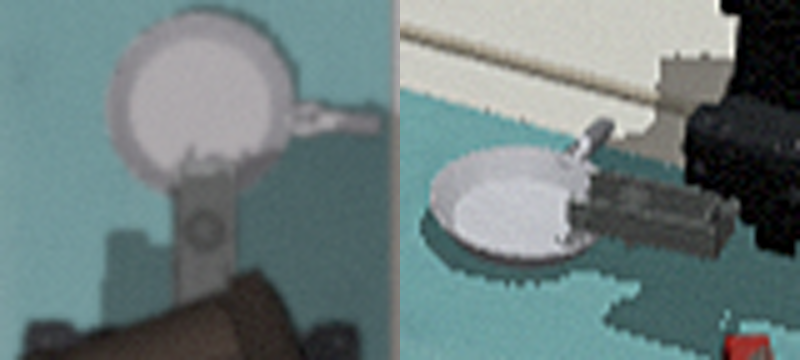

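The left (top) view shows the ball at about (205,228), halfway along the trough and rolling towards the nose. I'll hold still.

>>> carry_out(
  series=[
    [0,0,0,0,0.144],
    [0,0,0,0,0.144],
    [0,0,0,0,0.144],
    [0,0,0,0,0.144],
    [0,0,0,0,0.144],
    [0,0,0,0,0.144],
    [0,0,0,0,0.144],
    [0,0,0,0,0.144],
  ],
)

```text
t: 12.82
eef_pos: [393.9, 220.4, 236.0]
tcp_rot: [3.141, -0.0, 0.0]
ft_force: [0.0, 0.3, -0.9]
opening: 0.145
grip_force: 16.1
```

```bash
python3 t.py tip4
```

```text
12.825 op 0.145 gf 16.1 [393.9 220.4 236. ] [ 0.   0.3 -0.9] [ 0.02   0.018 -0.052]
96 [-38.6 -33.7 -28.7] 44 | 104 [-39.4 -33.7 -22.5] 34 | 112 [-38.4 -34.2 -31. ] 33 | 120 [-39.1 -35.8 -32.5] 32 | 128 None 0 |
```

View pics/tip4.png

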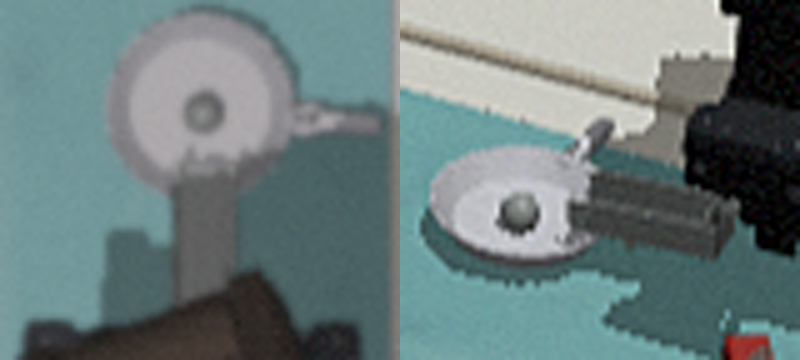

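The ball has settled at the middle of the dish, (205,110) in the top crop. Next I lift the scoop away and carry it back.

>>> carry_out(
  series=[
    [0,0,0,0,0.1],
    [0,0,0,0,0.1],
    [-0.001,0,-0.004,0,0.1],
    [-0.003,0,-0.012,0,0.1],
    [-0.006,0,-0.025,0,0.1],
    [-0.006,0,-0.04,0,0.1],
    [-0.004,0,-0.048,0,0.1],
    [0.0022,0.0063,-0.05,0.3,0.1],
    [0.0087,0.0248,-0.05,1.3,0.1],
    [0.0189,0.054,-0.05,2.8,0.1],
    [0.0324,0.0925,-0.05,4.9,0.1],
    [0.048,0.1373,-0.05,7.2,0.1],
    [0.0648,0.185,-0.05,9.7,0.1],
    [0.0815,0.2328,-0.05,12.2,0.1],
    [0.0971,0.2776,-0.05,14.6,0.1],
    [0.1106,0.3161,-0.05,16.6,0.1],
    [0.1208,0.3453,-0.05,18.1,0.1],
    [0.1273,0.3638,-0.05,19.1,0.1],
    [0.1295,0.3701,-0.05,19.4,0.1],
    [0.1295,0.3701,-0.05,19.4,0.1],
  ],
)

```text
t: 15.42
eef_pos: [523.3, -149.3, 285.9]
tcp_rot: [-3.142, 0.001, -0.338]
ft_force: [-0.0, 0.4, -2.0]
opening: 0.142
grip_force: 30.0
```

>>> carry_out(
  series=[
    [0,0,0.006,0,0.1],
    [0,0,0.02,0,0.1],
    [0,0,0.035,0,0.1],
    [0,0,0.05,0,0.1],
    [0,0,0.06,0,0.1],
    [0,0,0.066,0,0.144],
    [0,0,0.069,0,0.144],
    [0,0,0.072,0,0.144],
    [0,0,0.075,0,0.144],
    [0,0,0.078,0,0.144],
    [0,0,0.081,0,0.144],
    [0,0,0.084,0,0.144],
    [0,0,0.087,0,0.144],
    [0,0,0.089,0,0.144],
    [0,0,0.0905,0,0.144],
    [0,0,0.0905,0,0.144],
  ],
)

```text
t: 17.42
eef_pos: [523.5, -149.6, 195.4]
tcp_rot: [3.142, -0.0, -0.338]
ft_force: [-1.5, -0.1, 1.1]
opening: 0.146
grip_force: 16.1
```

```bash
python3 - <<'E'
from h import *
s=env.state(); print(s["t"],s["eef_pos"],s["ft_force"],s["moment"])
tilt((603.6,-178),-.339,"lay")
E
```

```text
17.425 [ 523.45475108 -149.64655973  195.42777843] [-1.53347164 -0.1433547   1.11174691] [0.1799114  0.25579499 0.0702308 ]
top [(6, 9.0, 2), (18, 11.3, 23), (30, 12.5, 21), (42, 7.5, 16)]
scene [(-42, 11.3, 17), (-6, 13.3, 1), (6, -2.5, 1), (18, 8.8, 2), (30, 0.0, 3), (42, 1.2, 1)]
```

>>> carry_out(
  series=[
    [0,0,0,0,0.147],
    [0,0,0,0,0.16],
    [0,0,0,0,0.25],
    [0,0,0,0,0.4],
    [0,0,-0.01,0,0.5],
    [0,0,-0.03,0,0.5],
    [0,0,-0.06,0,0.5],
    [0,0,-0.09,0,0.5],
    [0,0,-0.11,0,0.5],
    [0,0,-0.12,0,0.5],
  ],
)

```text
t: 18.77
eef_pos: [523.3, -149.6, 317.1]
tcp_rot: [3.141, -0.002, -0.338]
ft_force: [-0.3, 0.0, -0.3]
opening: 0.499
grip_force: 0.0
```

```bash
python3 - <<'E'
from h import *
s=env.state(); print(s["t"],s["eef_pos"],s["tcp_rot"])
for n in("top","scene"):
    p,d,K,T=grab(n); np.savez(f"pics/{n}2.npz",p=p,d=d,K=K,T=T)
    W=cloud(d,K,T)
    if n=="top":
        a=cv2.resize(p[215:280,230:305],None,fx=5,fy=5,interpolation=cv2.INTER_CUBIC)
    else:
        u=px([775,79,390],K,T).astype(int); print(u,px([780,79,10],K,T)); b=cv2.resize(p[u[1]-33:u[1]+32,u[0]-35:u[0]+45],None,fx=5,fy=5,interpolation=cv2.INTER_CUBIC)
        b=np.clip(b.astype(float)*1.6+15,0,255).astype(np.uint8)
        m=(abs(W[...,0]-780)<75)&(abs(W[...,1]-79)<75)&(W[...,2]>330); w=W[m]; A=np.c_[2*w,np.ones(len(w))]; q=np.linalg.lstsq(A,(w**2).sum(1),rcond=None)[0]; r=np.sqrt(q[3]+q[:3]@q[:3]); print("head",len(w),q[:3],r)
        dd=np.linalg.norm(w-[784,79,398],axis=1); print(w[dd>52].round(0)[:40].tolist())
cv2.imwrite("pics/two2.png",cv2.cvtColor(np.hstack([a,b]),cv2.COLOR_RGB2BGR))
E
```

```text
18.775 [ 523.34845703 -149.57630321  317.14526587] [ 3.14140915e+00 -2.04808578e-03 -3.38389741e-01]
[253 145] [251.38165771 251.81592222]
head 735 [787.36740537  72.21921196 396.21894161] 50.04562490237144
[[840.0, 79.0, 428.0], [837.0, 78.0, 428.0], [836.0, 85.0, 427.0], [837.0, 78.0, 425.0], [829.0, 86.0, 428.0], [828.0, 82.0, 427.0], [837.0, 85.0, 424.0], [833.0, 84.0, 424.0], [831.0, 83.0, 424.0], [832.0, 80.0, 420.0], [750.0, 121.0, 409.0], [754.0, 121.0, 405.0], [790.0, 85.0, 347.0], [788.0, 90.0, 345.0], [786.0, 87.0, 345.0], [781.0, 89.0, 346.0], [776.0, 92.0, 348.0], [774.0, 90.0, 348.0], [773.0, 85.0, 346.0], [774.0, 76.0, 343.0], [788.0, 90.0, 342.0], [782.0, 93.0, 344.0], [780.0, 92.0, 344.0], [776.0, 91.0, 344.0], [778.0, 82.0, 341.0], [773.0, 84.0, 343.0], [771.0, 81.0, 342.0], [788.0, 89.0, 338.0], [784.0, 90.0, 339.0], [784.0, 84.0, 338.0], [781.0, 83.0, 338.0], [776.0, 85.0, 339.0], [773.0, 85.0, 340.0], [773.0, 77.0, 337.0], [789.0, 87.0, 334.0], [785.0, 88.0, 335.0], [783.0, 86.0, 335.0], [778.0, 88.0, 337.0], [777.0, 83.0, 335.0], [772.0, 87.0, 337.0]]
```

View pics/two2.png

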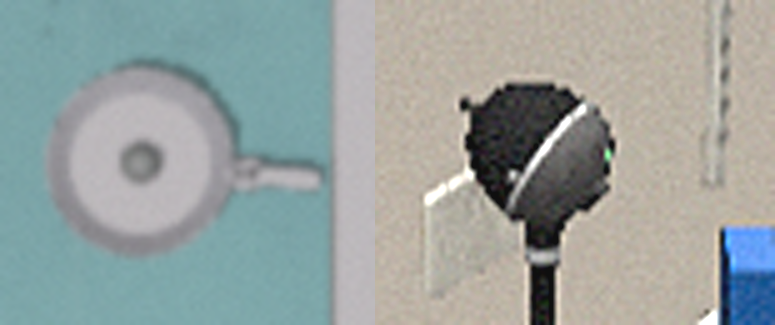

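```bash
python3 - <<'E'
from h import *
C=np.array([781.5,79.,397.]); R=46
pts=[]; sz=[]
for n in("top","scene"):
    z=np.load(f"pics/{n}2.npz"); p,d,K,T=[z[k] for k in "pdKT"]
    u0=px(C,K,T); W=cloud(d,K,T); g=p.min(-1).astype(int)
    v,u=np.mgrid[:420,:560]; rad=479*R/np.linalg.norm(C-T[:3,3])
    sil=(np.linalg.norm(W-C,axis=-1)<58)&(W[...,2]>352)
    ys,xs=np.nonzero(sil); print(n,"u0",u0,rad,"sil cols",xs.min(),xs.max(),"rows",ys.min(),ys.max())
    m=sil&(np.hypot(u-u0[0],v-u0[1])<rad*.93)
    print(np.percentile(g[m],[5,50,90,95,99]))
    band=m&(g>(np.percentile(g[m],50)+50)); ys,xs=np.nonzero(band); print(list(zip(xs.tolist(),ys.tolist()))[:60])
    for x,y in zip(xs,ys):
        r=T[:3,:3]@np.array([(x-K[0,2])/K[0,0],-(y-K[1,2])/K[1,1],-1]); r/=np.linalg.norm(r); o=T[:3,3]-C
        b=r@o; D=b*b-(o@o-R*R)
        if D>0: pts.append(o+r*(-b-np.sqrt(D))); sz.append(n)
P=np.array(pts); sz=np.array(sz)
for sel in (sz=="scene",sz=="top",sz!=""):
    if sel.sum()<4: continue
    for c in("free","zero"):
        m=P[sel].mean(0)*(c=="free"); _,s,v=np.linalg.svd(P[sel]-m); nn=v[2]*-np.sign(v[2][0]); 
        print(sel.sum(),c,nn.round(3),"off",(m@nn).round(1),"yaw",np.degrees(np.arctan2(nn[1],nn[0])).round(1),"pitch",np.degrees(np.arcsin(nn[2])).round(1),s.round(1))
z=np.load("pics/top2.npz"); p=z["p"]; q=np.load("pics/scene2.npz")["p"]; 
f=lambda a:np.clip(cv2.resize(a,None,fx=8,fy=8,interpolation=cv2.INTER_CUBIC).astype(float)*2+15,0,255).astype(np.uint8)
cv2.imwrite("pics/head.png",cv2.cvtColor(np.hstack([f(p[108:158,290:340]),f(q[123:173,228:278])]),cv2.COLOR_RGB2BGR))
E
```

```text
top u0 [314.36890093 136.66956317] 19.877835140379094 sil cols 295 334 rows 112 156
[ 48.    64.    93.   113.   140.37]
[(329, 142), (300, 143), (320, 143), (321, 143), (322, 143), (323, 143), (324, 143), (325, 143), (326, 143), (327, 143), (328, 143), (303, 144), (304, 144), (305, 144), (306, 144), (307, 144), (308, 144), (309, 144), (310, 144), (311, 144), (312, 144), (313, 144), (314, 144), (315, 144), (316, 144), (317, 144), (318, 144), (319, 144), (320, 144), (321, 144), (322, 144), (323, 144), (324, 144), (325, 144), (326, 144), (306, 145), (307, 145), (308, 145), (309, 145), (310, 145), (311, 145), (312, 145), (313, 145), (314, 145), (315, 145), (316, 145), (317, 145), (318, 145), (319, 145), (320, 145), (321, 145), (323, 153)]
scene u0 [251.49470257 143.50434823] 14.659701409232028 sil cols 236 265 rows 128 159
[  0.    27.    66.   103.   165.45]
[(258, 133), (259, 133), (260, 133), (257, 134), (258, 134), (259, 134), (260, 134), (256, 135), (257, 135), (258, 135), (255, 136), (256, 136), (257, 136), (254, 137), (255, 137), (256, 137), (253, 138), (254, 138), (255, 138), (252, 139), (253, 139), (254, 139), (252, 140), (253, 140), (251, 141), (252, 141), (250, 142), (251, 142), (252, 142), (264, 142), (250, 143), (251, 143), (249, 144), (250, 144), (248, 145), (249, 145), (245, 146), (248, 146), (249, 146), (245, 147), (247, 147), (248, 147), (247, 148), (264, 148), (246, 149), (246, 150), (245, 151), (245, 152)]
48 free [-0.859  0.511  0.026] off 32.1 yaw 149.2 pitch 1.5 [145.6  59.1  30.4]
48 zero [-0.786 -0.108 -0.608] off 0.0 yaw -172.2 pitch -37.5 [278.9 145.6  50.7]
52 free [-0.974 -0.022  0.227] off 33.8 yaw -178.7 pitch 13.1 [115.9  31.6  19.6]
52 zero [-0.778 -0.017 -0.628] off 0.0 yaw -178.7 pitch -38.9 [309.6 115.9  27.7]
100 free [-0.941  0.102 -0.322] off 14.9 yaw 173.8 pitch -18.8 [240.9  90.7  50.5]
100 zero [-0.775 -0.079 -0.627] off 0.0 yaw -174.1 pitch -38.8 [389.2 238.1  58.5]
```

View pics/head.png

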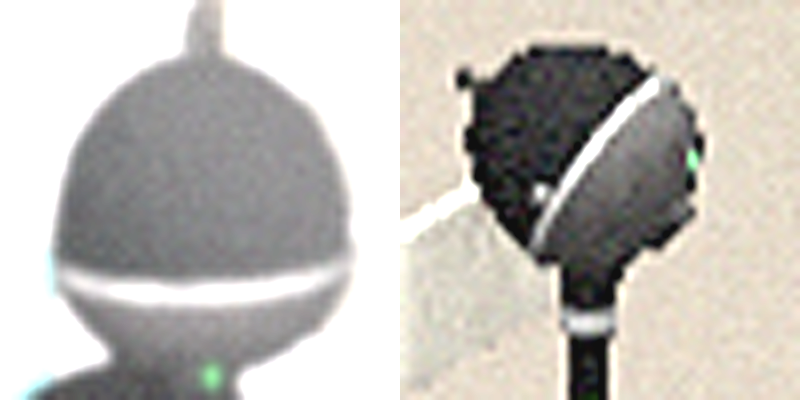

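```bash
python3 - <<'E'
from h import *
from scipy.optimize import least_squares
Z={n:np.load(f"pics/{n}2.npz") for n in("top","scene")}
g={}
for n,(u0,v0) in (("top",(316,155)),("scene",(264,143))):
    p=Z[n]["p"].astype(int); w=np.clip(p[...,1]-p[...,[0,2]].max(-1)-12,0,None)*1.; v,u=np.mgrid[:420,:560]; w*=(abs(u-u0)<5)&(abs(v-v0)<5)
    g[n]=np.array([(w*u).sum(),(w*v).sum()])/w.sum(); print(n,g[n],w.sum())
f=lambda X:np.concatenate([px(X,Z[n]["K"],Z[n]["T"])-g[n] for n in g])
r=least_squares(f,[740,79,380.]); print("LED",r.x,r.fun)
# silhouette of head in top: dark mask fit of the rear hemisphere edges -> sphere centre
# band curve model: circle at offset a along axis (yaw,pitch) on sphere C,R ; fit to bright pixels in both views
B={"top":[(u,v) for u,v in [(300,143)]+[(x,144.5) for x in range(306,322)]+[(x,143.5) for x in range(322,327)]+[(329,142)]],
"scene":[(259,133),(258.5,134),(257,135),(256,136),(255,137),(254,138),(253,139),(252.5,140),(251.5,141),(251,142),(250.5,143),(249.5,144),(248.5,145),(248.5,146),(247.5,147),(247,148),(246,149),(246,150),(245,151),(245,152)]}
t=np.linspace(0,2*np.pi,721)
def circ(q):
    yaw,pit,a,rad,cx,cy,cz=q; n=np.array([np.cos(yaw)*np.cos(pit),np.sin(yaw)*np.cos(pit),-np.sin(pit)])
    e=np.array([-np.sin(yaw),np.cos(yaw),0]); k=np.cross(n,e)
    return np.array([cx,cy,cz])+a*n+rad*(np.cos(t)[:,None]*e+np.sin(t)[:,None]*k)
def res(q):
    c=circ(q); o=[]
    for n in B:
        uv=px(c,Z[n]["K"],Z[n]["T"]); T=Z[n]["T"]; C=q[4:7]
        vis=((c-C)@(T[:3,3]-C)>0); uv=uv[vis]
        o+=[np.linalg.norm(uv-b,axis=1).min() for b in B[n]]
    yaw,pit,a,rad=q[:4]
    return np.array(o+[(np.hypot(a,rad)-46)/3,(q[4]-781)/3,(q[5]-79)/2,(q[6]-397)/2])
for a0 in (5,15):
    s=least_squares(res,[np.pi,.52,a0,45,781,79,397],x_scale=[.1,.1,5,5,3,3,3],diff_step=1e-3); print(np.degrees(s.x[:2]),s.x[2:],s.cost)
E
```

```text
top [315.97674419 154.54651163] 86.0
scene [264.01388889 142.45833333] 72.0
LED [738.01425964  76.45003259 406.2993342 ] [-0.1195753  -0.29107804  0.4171221   0.09785486]
[182.92775793  29.70351188] [  4.50093499  46.5719246  779.60036764  79.20747237 397.45735658] 1.2969638868298563
[183.11179254  30.03730613] [  4.58954881  46.59985622 779.91826114  79.06895699 397.58377833] 1.2896474788048775
```

>>> carry_out(
  series=[
    [-0.0022,-0.0081,0,-3,0.4],
    [-0.0074,-0.0269,0,-10,0.4],
    [-0.0134,-0.0484,0,-18,0.4],
    [-0.02,-0.0728,0,-27,0.4],
    [-0.0267,-0.0968,0,-36,0.4],
    [-0.0334,-0.121,0,-45,0.4],
    [-0.04,-0.1453,0,-54,0.4],
    [-0.0467,-0.1693,0,-63,0.4],
    [-0.0534,-0.1937,0,-72,0.4],
    [-0.06,-0.2178,0,-81,0.4],
    [-0.066,-0.2393,0,-89,0.4],
    [-0.0712,-0.2581,0.004,-96,0.4],
    [-0.0749,-0.2715,0.012,-101,0.4],
    [-0.0772,-0.2799,0.025,-104.1,0.4],
    [-0.0772,-0.2799,0.04,-104.1,0.4],
    [-0.0772,-0.2799,0.055,-104.1,0.4],
    [-0.0772,-0.2799,0.067,-104.1,0.4],
    [-0.0772,-0.2799,0.07,-104.1,0.4],
    [-0.0772,-0.2799,0.07,-104.1,0.4],
  ],
)

```text
t: 21.25
eef_pos: [543.6, 139.9, 245.5]
tcp_rot: [-3.142, 0.0, 1.478]
ft_force: [-0.3, 0.4, 1.0]
opening: 0.397
grip_force: 0.0
```

```bash
python3 - <<'E'
from h import *
s=env.state(); e=s["eef_pos"]; print(s["t"],e,s["tcp_rot"],s["joints"])
ims=[]
for n in("scene","top"):
    p,d,K,T=grab(n); u=px([e[0]-5,e[1]+30,40],K,T).astype(int)
    ims.append(cv2.resize(p[u[1]-36:u[1]+36,u[0]-40:u[0]+40],(400,360),interpolation=cv2.INTER_CUBIC))
    print(px([e[0],e[1],24],K,T)-u)
cv2.imwrite("pics/hov.png",cv2.cvtColor(np.hstack(ims),cv2.COLOR_RGB2BGR))
E
```

```text
21.25 [543.63645433 139.85242852 245.46229631] [-3.14150091e+00  1.09883597e-04  1.47801412e+00] [ 1.34136882e-01  6.12248450e-01  1.86282604e+00 -1.39772891e-04
  6.66632278e-01  2.27028944e-01]
[2.70124494 0.03705822]
[10.44114085 -0.47644282]
```

View pics/hov.png

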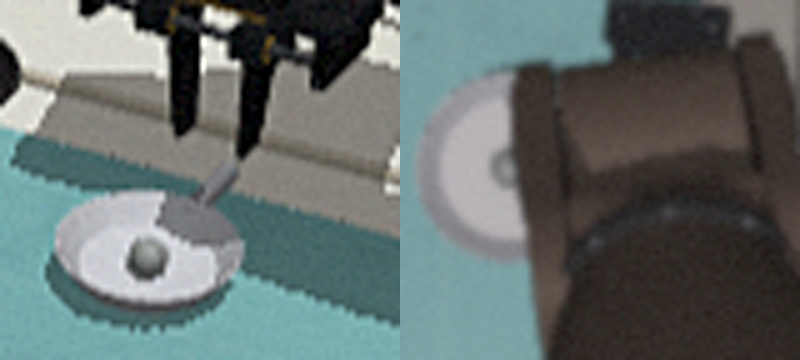

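Scene view: the fingertips at (180,130) and (245,150) will straddle the handle, whose end is at (235,165). The ball is centred in the dish. I descend and close gently.

>>> carry_out(
  series=[
    [0,0,0.006,0,0.4],
    [0,0,0.018,0,0.4],
    [0,0,0.03,0,0.35],
    [0,0,0.042,0,0.3],
    [0,0,0.049,0,0.25],
    [0,0,0.051,0,0.2],
    [0,0,0.051,0,0.18],
    [0,0,0.051,0,0.165],
    [0,0,0.051,0,0.15],
    [0,0,0.051,0,0.14],
    [0,0,0.051,0,0.13],
    [0,0,0.051,0,0.125],
    [0,0,0.051,0,0.12],
    [0,0,0.051,0,0.1],
    [0,0,0.051,0,0.05],
    [0,0,0.051,0,0.05],
  ],
)

```text
t: 23.35
eef_pos: [543.5, 140.0, 194.5]
tcp_rot: [-3.141, 0.0, 1.478]
ft_force: [-1.0, 0.3, 1.1]
opening: 0.123
grip_force: 30.0
```

>>> carry_out(
  series=[
    [0,0,-0.0005,0,0.05],
    [0,0,-0.0015,0,0.05],
    [0,0,-0.003,0,0.05],
    [0,0,-0.006,0,0.05],
    [0,0,-0.01,0,0.05],
    [0,0,-0.015,0,0.05],
    [0,0,-0.021,0,0.05],
    [0,0,-0.028,0,0.05],
    [0,0,-0.036,0,0.05],
    [0,0,-0.044,0,0.05],
    [0,0,-0.051,0,0.05],
    [0,0,-0.056,0,0.05],
    [0,0,-0.059,0,0.05],
    [0,0,-0.06,0,0.05],
    [0,0,-0.06,0,0.05],
  ],
)

```text
t: 25.22
eef_pos: [543.5, 140.0, 254.4]
tcp_rot: [-3.141, 0.0, 1.478]
ft_force: [0.2, 0.1, -1.9]
opening: 0.121
grip_force: 30.0
```

```bash
cat > dish.py <<'E'
from h import *
import sys
s=env.state(); e=s["eef_pos"]; yaw=s["tcp_rot"][2]; a=np.array([np.cos(yaw),np.sin(yaw)])
print(s["t"],e.round(1),s["tcp_rot"].round(4),s["ft_force"].round(1),s["moment"].round(3),"gf",s["grip_force"])
c=np.array([*(e[:2]+85*a),e[2]-171-20]); print("dish centre expected",c.round(1))
ims=[]
for n in("scene","top"):
    p,d,K,T=grab(n); W=cloud(d,K,T); rel=W[...,:2]-c[:2]; x=rel@a; y=rel@np.array([-a[1],a[0]]); h=W[...,2]-c[2]; r=np.hypot(x,y)
    m=(r>20)&(r<40)&(abs(h)<40)&(x>-25)   # cone floor: h = 4+r*tan(10deg)-ish + tilt
    A=np.c_[x[m],y[m],np.ones(m.sum())]; b=h[m]-(4+.1786*r[m]); q=np.linalg.lstsq(A,b,rcond=None)[0]
    print(n,m.sum(),"slope deg x,y",np.degrees(q[:2]).round(2),"dz",q[2].round(1))
    cc=c+[0,0,16]; u=px(cc,K,T); ui=u.astype(int)
    mb=(r<10)&(h>14)&(h<40); print("ball rel x,y",x[mb].mean().round(1),y[mb].mean().round(1),mb.sum())
    ims.append(cv2.resize(p[ui[1]-36:ui[1]+36,ui[0]-40:ui[0]+40],(400,360),interpolation=cv2.INTER_CUBIC))
cv2.imwrite(f"pics/{sys.argv[1]}.png",cv2.cvtColor(np.hstack(ims),cv2.COLOR_RGB2BGR))
E
python3 dish.py d1
```

```text
25.225 [543.5 140.  254.4] [-3.1414e+00  1.0000e-04  1.4784e+00] [ 0.2  0.1 -1.9] [-0.154 -0.074  0.007] gf 29.98745083808899
dish centre expected [551.3 224.6  63.4]
scene 162 slope deg x,y [-1.7  -0.27] dz -1.5
ball rel x,y 3.0 1.0 23
top 245 slope deg x,y [0.93 0.03] dz -3.3
ball rel x,y 2.8 1.4 26
```

>>> carry_out(
  series=[
    [-0.0005,-0.0003,-0.0012,0,0.05],
    [-0.002,-0.0014,-0.0047,0,0.05],
    [-0.0044,-0.0031,-0.0107,0,0.05],
    [-0.0078,-0.0054,-0.0188,0,0.05],
    [-0.012,-0.0083,-0.0288,0,0.05],
    [-0.0169,-0.0117,-0.0407,0,0.05],
    [-0.0224,-0.0156,-0.0539,0,0.05],
    [-0.0284,-0.0197,-0.0682,0,0.05],
    [-0.0347,-0.0241,-0.0834,0,0.05],
    [-0.0411,-0.0285,-0.0988,0,0.05],
    [-0.0475,-0.0329,-0.1142,0,0.05],
    [-0.0538,-0.0373,-0.1294,0,0.05],
    [-0.0598,-0.0414,-0.1437,0,0.05],
    [-0.0653,-0.0453,-0.1569,0,0.05],
    [-0.0702,-0.0487,-0.1688,0,0.05],
    [-0.0744,-0.0516,-0.1788,0,0.05],
    [-0.0778,-0.0539,-0.1869,0,0.05],
    [-0.0802,-0.0556,-0.1929,0,0.05],
    [-0.0817,-0.0567,-0.1964,0,0.05],
    [-0.0822,-0.057,-0.1976,0,0.05],
  ],
)

```text
t: 27.82
eef_pos: [479.2, 63.4, 452.1]
tcp_rot: [-3.142, 0.0, 1.478]
ft_force: [0.7, 0.5, -2.3]
opening: 0.124
grip_force: 30.0
```

>>> carry_out(
  series=[
    [0,0,0,0.5,0.05],
    [0,0,0,2,0.05],
    [0,0,0,4.4,0.05],
    [0,0,0,7.8,0.05],
    [0,0,0,11.9,0.05],
    [0,0,0,16.8,0.05],
    [0,0,0,22.3,0.05],
    [0,0,0,28.2,0.05],
    [0,0,0,34.5,0.05],
    [0,0,0,40.8,0.05],
    [0,0,0,47.2,0.05],
    [0,0,0,53.5,0.05],
    [0,0,0,59.4,0.05],
    [0,0,0,64.9,0.05],
    [0,0,0,69.8,0.05],
    [0,0,0,73.9,0.05],
    [0,0,0,77.3,0.05],
    [0,0,0,79.7,0.05],
    [0,0,0,81.2,0.05],
    [0,0,0,81.7,0.05],
  ],
)

```text
t: 30.32
eef_pos: [479.2, 63.5, 452.0]
tcp_rot: [-3.142, 0.0, 0.052]
ft_force: [-0.6, 0.5, -2.2]
opening: 0.122
grip_force: 30.0
```

```bash
python3 dish.py d2; python3 - <<'E'
from h import *
p,d,K,T=grab("scene"); W=cloud(d,K,T)
u=px([650,75,330],K,T).astype(int)
a=cv2.resize(p[u[1]-50:u[1]+60,u[0]-70:u[0]+76],(796,600),interpolation=cv2.INTER_CUBIC); print(u,796/146)
a=np.clip(a.astype(float)*1.5+10,0,255).astype(np.uint8); cv2.imwrite("pics/fin.png",cv2.cvtColor(a,cv2.COLOR_RGB2BGR))
m=(np.abs(W[...,0]-745)<45)&(abs(W[...,1]-79)<55)&(W[...,2]>345)&(W[...,2]<442); w=W[m]
g=np.array([np.cos(np.radians(183)),np.sin(np.radians(183))]); f=(w[:,:2]-[780,79.1])@g
for z0 in range(350,425,8):
    k=abs(w[:,2]-z0)<4
    if k.any(): print(z0,np.percentile(f[k],[90,98]).round(1),k.sum())
E
```

```text
30.325 [479.2  63.5 452. ] [-3.1416e+00  3.0000e-04  5.2000e-02] [-0.6  0.5 -2.2] [-0.003  0.213  0.002] gf 29.987564384937286
dish centre expected [564.1  67.9 261. ]
scene 88 slope deg x,y [ 1.36 -7.36] dz -3.9
ball rel x,y -1.8 2.7 18
top 501 slope deg x,y [ 0.11 -0.6 ] dz -3.0
ball rel x,y -0.4 0.1 52
[289 170] 5.4520547945205475
350 [8.6 9.2] 17
358 [ 9.7 10.5] 12
366 [16.1 16.4] 14
374 [27.8 31.2] 29
382 [34.4 36.3] 42
390 [36. 40.] 48
398 [36.8 39.6] 50
406 [38.5 40.8] 66
414 [38.  39.9] 60
422 [36.2 38.7] 64
```

View pics/fin.png

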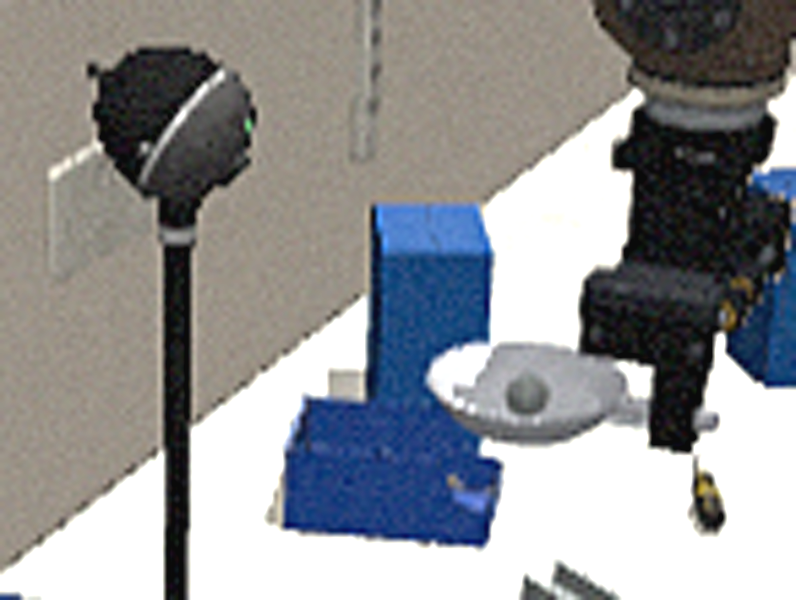

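```bash
python3 - <<'E'
from h import *
c=env.get_calibration("scene"); K,T=np.array(c["intrinsics"]),np.array(c["cam_to_world"])
g=np.array([np.cos(np.radians(183)),np.sin(np.radians(183)),0]); n=np.array([-g[1],g[0],0]); O=np.array([780,79.1,0])
for a,b in ((243,160),(250,152),(238,168),(247,125)):
    u,v=219+(a+.5)/5.452-.5,120+(b+.5)/5.452-.5
    r=T[:3,:3]@np.array([(u-K[0,2])/K[0,0],-(v-K[1,2])/K[1,1],-1]); t=(O-T[:3,3])@n/(r@n); X=T[:3,3]+t*r
    print((a,b),X.round(1),"fwd",((X-O)@g).round(1))
for z in (372.7,380): print(z,(px(O+43*g+[0,0,z],K,T)-[219,120])*5.452)
print((px([780,79.1,397.5],K,T)-[219,120])*5.452)
E
```

```text
(243, 160) [741.7  77.1 385.5] fwd 38.4
(250, 152) [737.5  76.9 390.8] fwd 42.6
(238, 168) [744.7  77.3 380.3] fwd 35.3
(247, 125) [739.6  77.  406.3] fwd 40.5
372.7 [247.93797596 180.50917504]
380 [248.14217472 168.19978559]
[179.40812934 127.75404118]
```

>>> carry_out(
  series=[
    [0,0,-0.0005,0,0.05],
    [0,0,-0.0015,0,0.05],
    [0,0,-0.002,0,0.05],
    [0,0,-0.002,0,0.05],
    [0,0,-0.002,0,0.05],
    [0,0,-0.002,0,0.05],
    [0,0,-0.002,0,0.05],
    [0,0,-0.002,0,0.05],
    [0,0,-0.002,0,0.05],
    [0,0,-0.002,0,0.05],
  ],
)

```text
t: 31.72
eef_pos: [479.2, 63.4, 454.1]
tcp_rot: [3.141, -0.0, 0.053]
ft_force: [0.7, -0.1, -2.3]
opening: 0.121
grip_force: 30.0
```

```bash
python3 dish.py d3; python3 -c "
from cell import env
print(env.job_done())"
```

```text
31.725 [479.2  63.4 454.1] [ 3.1415 -0.      0.0526] [ 0.7 -0.1 -2.3] [ 0.064  0.219 -0.029] gf 29.987618029117584
dish centre expected [564.1  67.9 263.1]
scene 82 slope deg x,y [ 2.25 -6.88] dz -3.9
ball rel x,y -1.8 4.8 14
top 501 slope deg x,y [-0.79 -0.65] dz -2.7
ball rel x,y -0.1 0.2 52
the job is handed in; nothing more can be done
None
```

I handed the job in at about 32 s: the scoop is back on the desk the right way up, and the dish is held level with the ball at rest in its middle, about 20 cm in front of the lens by my estimate. Its handle points straight away from the camera. The verdict wasn't shown, and the lens position is only good to a few millimetres.

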